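# Rack the oiled finials in order

## Task

Move the four turned finials from the drying board into the recesses of the carrying rack, keeping their order as counted from the blue blocks: the finial next to the drying board's blue block goes into the recess next to the rack's blue block, and so on down the row. Set each upright, sitting flat in its recess, never tip one over, and leave the oil bottle, wax tin and gouge alone.

Things in the scene. Friction and masses are not known exactly. Their poses are not given: they have to be found in the camera images.
- maple_mid (a point): Pale yellow (maple) finial with a ball on top: turned wood, loose, about 70 g, 70 mm tall, round foot 44 mm across and 8 mm thick, straight round barrel 36 mm across from 8 to 50 mm above its underside (grip it there), top no wider than the barrel. This point is its centre, 35 mm above its underside; z is its axis, up. It starts upright on the white pad.
- padauk_mid (a point): Red-brown finial with a pointed cone on top: turned wood, loose, about 70 g, 70 mm tall, round foot 44 mm across and 8 mm thick, straight round barrel 36 mm across from 8 to 50 mm above its underside (grip it there), top no wider than the barrel. This point is its centre, 35 mm above its underside; z is its axis, up. It starts upright on the yellow pad.
- wenge_mid (a point): Near-black finial with a round mushroom-like cap on top: turned wood, loose, about 70 g, 70 mm tall, round foot 44 mm across and 8 mm thick, straight round barrel 36 mm across from 8 to 50 mm above its underside (grip it there), top no wider than the barrel. This point is its centre, 35 mm above its underside; z is its axis, up. It starts upright on the orange pad.
- green_mid (a point): Green-stained finial with a square block on top: turned wood, loose, about 70 g, 70 mm tall, round foot 44 mm across and 8 mm thick, straight round barrel 36 mm across from 8 to 50 mm above its underside (grip it there), top no wider than the barrel. This point is its centre, 35 mm above its underside; z is its axis, up. It starts upright on the grey pad.
- pad_white: Round white pad, 64 mm across, 6 mm thick, fixed on the drying board (a dark brown board 100 by 420 mm, 18 mm thick), with the maple finial standing on it at the start. Origin at the centre of its underside; its top is 24 mm above the bench. The four pads lie in a row 80 mm apart; any colour may be in any place of the row. Its y axis runs along the row.
- pad_yellow: Round yellow pad, 64 mm across, 6 mm thick, fixed on the drying board (a dark brown board 100 by 420 mm, 18 mm thick), with the padauk finial standing on it at the start. Origin at the centre of its underside; its top is 24 mm above the bench. The four pads lie in a row 80 mm apart; any colour may be in any place of the row. Its y axis runs along the row.
- pad_orange: Round orange pad, 64 mm across, 6 mm thick, fixed on the drying board (a dark brown board 100 by 420 mm, 18 mm thick), with the wenge finial standing on it at the start. Origin at the centre of its underside; its top is 24 mm above the bench. The four pads lie in a row 80 mm apart; any colour may be in any place of the row. Its y axis runs along the row.
- pad_grey: Round grey pad, 64 mm across, 6 mm thick, fixed on the drying board (a dark brown board 100 by 420 mm, 18 mm thick), with the green finial standing on it at the start. Origin at the centre of its underside; its top is 24 mm above the bench. The four pads lie in a row 80 mm apart; any colour may be in any place of the row. Its y axis runs along the row.
- first_block: Blue block, 60 by 36 by 24 mm, fixed on one end of the drying board (either end; a pale wooden block of the same size is on the other): marks the first end of the row. Its centre is 65 mm along the row from the nearest pad's centre. Origin at the centre of its underside.
- rack: Carrying rack: fixed mid-brown wooden board 100 (x) by 420 (y) by 22 mm with four round recesses 62 mm across and 8 mm deep, lined black, centres at y = +120, +40, -40 and -120 mm in its frame (x = 0). Origin at the centre of its underside; recess floors are 14 mm above it, so a seated finial's centre is 49 mm above it. At its +y end (y = 185 mm) stands a blue block 60 by 36 by 24 mm, its first end; at its -y end a pale wooden one.
- oil_bottle: Small amber oil bottle with black cap, 56 mm across, 110 mm tall, loose on the bench: leave it alone. Origin at the centre of its underside.
- wax_tin: Round wax tin, brass sides and grey top, 84 mm across, 35 mm tall, loose on the bench: leave it alone. Origin at the centre of its underside.
- gouge: Turning gouge lying on the bench, dark wooden handle, steel blade, 265 mm long along its x axis: leave it alone. Origin on the bench near the ferrule.
There are look-alikes about, which are no part of the job. What is shaped like the part that bears wenge_mid but pink is not meant.

How it is judged (in metres and radians):
At the end, for the whole second after the job is handed in: Each finial stands upright (0.12 rad) and still on its recess floor, centre within 12 mm along and across the rack and 5 mm in height; its place counted from the rack's blue block equals its starting pad's place counted from the drying board's blue block (((horizontal distance between pad_white and first_block between 0.035 and 0.095 m and y of maple_mid in the frame of rack between 0.108 and 0.132 m) or (horizontal distance between pad_white and first_block between 0.115 and 0.175 m and y of maple_mid in the frame of rack between 0.028 and 0.052 m) or (horizontal distance between pad_white and first_block between 0.195 and 0.255 m and y of maple_mid in the frame of rack between -0.052 and -0.028 m) or (horizontal distance between pad_white and first_block between 0.275 and 0.335 m and y of maple_mid in the frame of rack between -0.132 and -0.108 m)) and x of maple_mid in the frame of rack between -0.012 and 0.012 m and z of maple_mid in the frame of rack between 0.044 and 0.054 m and angle between each of maple_mid, padauk_mid, wenge_mid, green_mid's own z axis and vertical below 0.12 rad and linear speed of each of maple, padauk, wenge, green below 0.02 m/s and ((horizontal distance between pad_yellow and first_block between 0.035 and 0.095 m and y of padauk_mid in the frame of rack between 0.108 and 0.132 m) or (horizontal distance between pad_yellow and first_block between 0.115 and 0.175 m and y of padauk_mid in the frame of rack between 0.028 and 0.052 m) or (horizontal distance between pad_yellow and first_block between 0.195 and 0.255 m and y of padauk_mid in the frame of rack between -0.052 and -0.028 m) or (horizontal distance between pad_yellow and first_block between 0.275 and 0.335 m and y of padauk_mid in the frame of rack between -0.132 and -0.108 m)) and x of padauk_mid in the frame of rack between -0.012 and 0.012 m and z of padauk_mid in the frame of rack between 0.044 and 0.054 m and ((horizontal distance between pad_orange and first_block between 0.035 and 0.095 m and y of wenge_mid in the frame of rack between 0.108 and 0.132 m) or (horizontal distance between pad_orange and first_block between 0.115 and 0.175 m and y of wenge_mid in the frame of rack between 0.028 and 0.052 m) or (horizontal distance between pad_orange and first_block between 0.195 and 0.255 m and y of wenge_mid in the frame of rack between -0.052 and -0.028 m) or (horizontal distance between pad_orange and first_block between 0.275 and 0.335 m and y of wenge_mid in the frame of rack between -0.132 and -0.108 m)) and x of wenge_mid in the frame of rack between -0.012 and 0.012 m and z of wenge_mid in the frame of rack between 0.044 and 0.054 m and ((horizontal distance between pad_grey and first_block between 0.035 and 0.095 m and y of green_mid in the frame of rack between 0.108 and 0.132 m) or (horizontal distance between pad_grey and first_block between 0.115 and 0.175 m and y of green_mid in the frame of rack between 0.028 and 0.052 m) or (horizontal distance between pad_grey and first_block between 0.195 and 0.255 m and y of green_mid in the frame of rack between -0.052 and -0.028 m) or (horizontal distance between pad_grey and first_block between 0.275 and 0.335 m and y of green_mid in the frame of rack between -0.132 and -0.108 m)) and x of green_mid in the frame of rack between -0.012 and 0.012 m and z of green_mid in the frame of rack between 0.044 and 0.054 m); the robot touches nothing.
It fails at once if a finial is tipped over (angle between any of maple_mid, padauk_mid, wenge_mid, green_mid's own z axis and vertical above 0.6 rad).
It fails at once if the oil bottle, wax tin or gouge is disturbed (distance of any of oil_bottle, wax_tin, gouge from where it was at the start of the episode above 0.02 m).
It also fails if it takes over 90 s, if anything falls off the work surface, if the arm or the gripper's body presses on something with over 40 N, if the wrist force passes 120 N, or if a joint passes its speed limit or range.

## Robot

A 7-joint arm with a two-finger parallel gripper is mounted at the origin on the work surface. World frame = base frame: x ahead of the robot, y to its left, z up, the work surface at z = 0. Lengths are in mm, angles in degrees, forces in N, time in s.
With the tool pointing down it reaches from about 400 to 850 mm from the base axis. Payload 4.4 kg.
Tool frame: the origin (TCP) lies at the centre of the arm's flange, where the gripper is bolted on; the fingertips stand 199 mm ahead of it and the grasp point (between the pads) lies 180 mm ahead of it; z points along the fingers, y is the line along which they close (so a half turn about z gives the same grasp; the last joint's range is limited). The gripper opens to 94 mm and grips with 3 to 60 N. Pads are 16 mm wide; open, the fingers measure 119 mm over their backs; the gripper's body (75 mm by 177 mm) begins 78 mm behind the grasp point.
Start: joints at [-67.254, 36.005, 2.206, 86.941, -1.547, 57.084, -1.146], TCP at [290.181, 581.645, 404.678] pointing down, gripper open.
Joint ranges: [-175.42, 175.42], [-21.48, 121.26], [-71.46, 75.88], [10.55, 141.38], [-63.04, 243.04], [13.31, 113.54], [-168.57, 168.57]. Speed limits (degrees/s): [147.25, 147.25, 180, 180, 180, 180, 180].

## Interface

Orientations are given as a 3x3 rotation matrix whose columns are the frame's x, y, z axes.
In Python, from station import env gives the robot as it stands. The module is installed in compiled form; this text tells all that it offers.
- The arm moves only by the tool apply_moves, never from a script. Its argument "plan" is a list of rows, each a list of 7 numbers: the shift along the tool's x, y, z each as a share of 0.12 m, from -1 to 1, then the turn, a rotation vector about the tool's x, y, z each as a share of 90 degrees, from -1 to 1, then the opening, from 0 (shut) to 1 (fully open). In form: [[dx, dy, dz, rx, ry, rz, jaw], ...]. A call has 1 to 20 rows; each row is the pose to reach, as a shift and turn from the pose commanded when the call began, along the tool's axes at that moment; what a row does not reach only later rows make up. A row lasts 1/12 s, in which the tool goes at most 41.7 mm and 7.16 degrees, less where a joint would pass 70% of its speed; a pose out of reach is approached as far as the arm can. A call with a number of a shift or a turn outside -1 to 1 is refused whole. A call with a gripper value outside its range is refused whole. The fingers move at their own pace and stop on an object; "grip_force" is the grip in N (left out, the last holds). Time passes only in rows, so rows that repeat a pose let the fingers close. It gives the time, the measured TCP pose, the force, the opening and the grip force at its end, in the units of the state.
- env.read_state(): the state, without advancing time (a new reading comes with each control period).
- env.grab_frame(name): name is "scene" or "top" or "wrist"; returns a dict with "img" (384x512x3 uint8, red, green, blue), "K" (3x3 intrinsics, pixels), "camera_from_world" (4x4, takes a point from world to camera coordinates). Camera axes: x right, y down, z forward; pixel columns grow to the right and rows downward; lengths in mm; the calibration is good to about 2 mm. A picture is of the moment at which its call begins. There is no depth.
- env.finish_job(): hands the job in; it is judged then, once.
The state is a dict: "clock": time; "qpos": joint angles; "qvel": joint speeds; "joint_efforts": joint torques, N m; "tcp_pos": TCP position; "tool_rot": TCP orientation; "ft_force": force on the tool from outside, world axes, zero at the start; "torque": the same for the moment, N m; "opening": opening from 0.0 (shut) to 1.0 (fully open); "finger_force": force on a finger pad.
Only numpy, scipy, OpenCV 4.12 (cv2) and the standard library are available. Lean on these libraries where they do the work, as an engineer would, in place of code of your own. Each camera call takes 0.05 s, during which the arm holds its last target. There are 200 camera calls.

## Working session

There is one attempt and no reset: what is moved stays moved. The work goes in short steps, Python scripts to look and compute and a tool call to move; the robot and the scene stay as the last step left them, time stands still between calls to the robot, and variables do not carry over. Pictures are saved under pics/ and viewed, at most 14 in all, crops included, and the job is handed in when it is done.

Besides the shell and the picture viewer there is one more tool, called after "Call:" in YAML: its name, and indented under it one key for each argument. apply_moves: Moves the arm, as the interface text tells. Shift numbers are shares of 0.12 m and turn numbers shares of 90 degrees, none past 1 either way. Its arguments: {"type":"object","properties":{"plan":{"type":"array","items":{"type":"array","items":{"type":"number","minimum":-1,"maximum":1}}},"grip_force":{"type":"number"}},"required":["plan"]}

```bash
mkdir -p pics
cat > h.py <<'E'
from station import env
import numpy as np, cv2
def grab(n,f):
    d=env.grab_frame(n); cv2.imwrite(f'pics/{f}.png',d['img'][:,:,::-1]); np.savez(f'pics/{f}.npz',**d); return d
def load(f): return np.load(f'pics/{f}.npz')
def unproj(d,u,v,z):
    T=np.array(d['camera_from_world']);K=np.array(d['K'])
    R=T[:3,:3];c=-R.T@T[:3,3]; r=R.T@np.linalg.inv(K)@np.array([u,v,1.]); return c+r*(z-c[2])/r[2]
def proj(d,p):
    T=np.array(d['camera_from_world']);q=np.array(d['K'])@(T[:3,:3]@np.array(p)+T[:3,3]); return q[:2]/q[2]
E
python3 - <<'E'
from h import *
for n in('top','scene'):
    d=grab(n,n+'0'); T=d['camera_from_world'];print(-T[:3,:3].T@T[:3,3],T[2,:3],d['K'][0,0])
s=env.read_state();print(s['clock'],s['tcp_pos'],s['tool_rot'],s['opening'])
E
```

```text
[ 370.47949649   45.95773888 1431.78343141] [ 0.09772868 -0.00702907 -0.99518827] 430.4979585660658
[1359.65329104  385.2789663  1075.26930323] [-0.63101778 -0.24803169 -0.73504887] 396.45002582949337
0.1 [290.07091919 581.40690674 403.8621724 ] [[-8.94782111e-01  4.46502436e-01 -7.39935886e-04]
 [ 4.46503049e-01  8.94780813e-01 -1.52445942e-03]
 [-1.85944107e-05 -1.69444265e-03 -9.99998564e-01]] 1.001276165993469
```

View pics/top0.png

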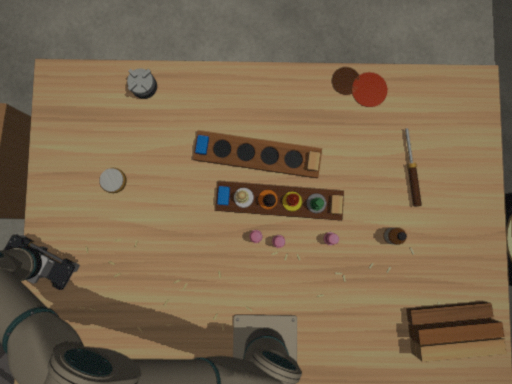

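View pics/scene0.png

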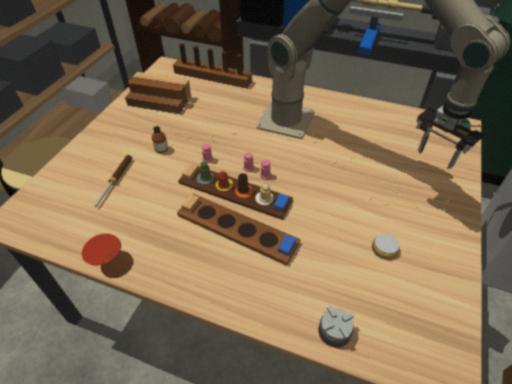

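The top picture shows the drying board (blue block at 224,195) with pads white (244,197), orange (268,199), yellow (292,201) and grey (317,203). The rack is above it, with its blue block at (202,144). The look-alikes are three pink pieces at (256,236), (279,241) and (332,238). They stand on the bench off the board, so they are not meant; the near-black finial on the orange pad at (268,199) is wenge. I'll confirm this in an enlarged crop.

Run:
```python
from h import *
d=load('top0'); c=d['img'][120:255,185:350,::-1]
cv2.imwrite('pics/crop0.png',cv2.resize(c,None,fx=4.4,fy=4.4,interpolation=cv2.INTER_CUBIC))
```

```text
(no output)
```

View pics/crop0.png

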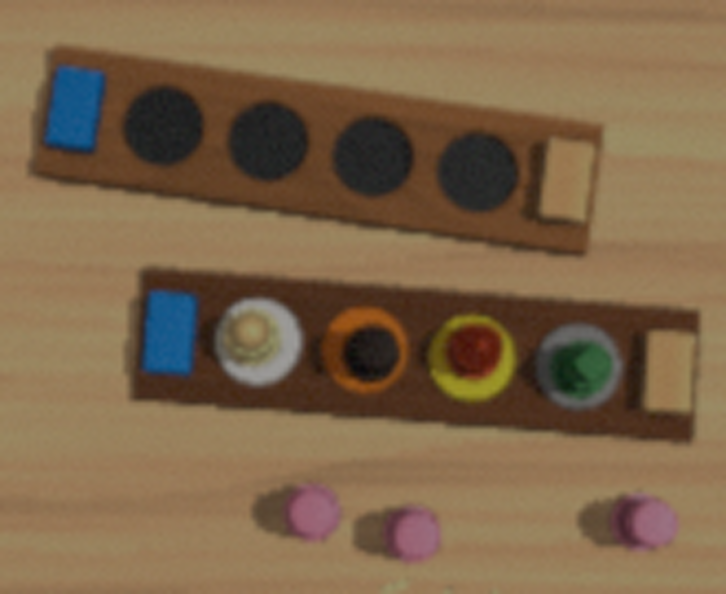

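The crop confirms the order from the blue end: maple (white), near-black mushroom wenge (orange), padauk (yellow), green (grey). The pinks are off the board. Next I'll locate everything in world coordinates.

Run:
```python
from h import *
d=load('top0'); np.set_printoptions(precision=1,suppress=True)
P=lambda u,v,z: unproj(d,185+(u+.5)/4.4-.5,120+(v+.5)/4.4-.5,z)
R=np.array([P(u,v,22) for u,v in((163,125),(268,140),(372,156),(478,171))]);print(R)
print('pads');D=np.array([P(u,v,24) for u,v in((259,341),(365,350),(472,358),(579,366))]);print(D)
print('tops');print(np.array([P(u,v,z) for u,v,z in((252,330,90),(372,352,88),(474,346,92),(584,368,92))]))
print('pink');print(np.array([P(u,v,70) for u,v in((313,511),(414,533),(647,522))]))
for A in(R,D):
    e=A[0]-A[3];print(np.linalg.norm(e),np.degrees(np.arctan2(e[1],e[0])),A.mean(0))
```

```text
[[643.7 150.6  22. ]
 [633.2  71.3  22. ]
 [621.9  -7.3  22. ]
 [611.4 -87.2  22. ]]
pads
[[ 481.    76.    24. ]
 [ 475.1   -3.    24. ]
 [ 470.   -82.8   24. ]
 [ 464.9 -162.6   24. ]]
tops
[[ 483.6   79.7   90. ]
 [ 469.    -5.8   88. ]
 [ 473.7  -78.    92. ]
 [ 459.  -156.1   92. ]]
pink
[[ 355.9   34.9   70. ]
 [ 341.   -37.4   70. ]
 [ 350.6 -204.1   70. ]]
240.046721954035 82.26063468351671 [627.6  31.9  22. ]
239.21357111562006 86.1490923356253 [472.7 -43.1  24. ]
```

Call:
apply_moves:
  plan:
    - [-0.82,-0.76,0,0,0,0,1]
    - [-0.82,-0.76,0,0,0,0,1]
    - [-0.82,-0.76,0,0,0,0,1]
    - [-0.82,-0.76,0,0,0,0,1]
    - [-0.82,-0.76,0,0,0,0,1]
  grip_force: 15

```text
clock: 0.52
tcp_pos: [339.6, 452.6, 404.7]
tool_rot: [[-0.892, 0.452, 0.001], [0.452, 0.892, -0.003], [-0.002, -0.002, -1.0]]
ft_force: [0.3, 0.3, 0.3]
opening: 0.997
finger_force: 0.0
```

Call:
apply_moves:
  plan:
    - [-0.82,-0.76,0,0,0,0,1]
    - [-0.82,-0.76,0,0,0,0,1]
    - [-0.82,-0.76,0,0,0,0,1]
    - [-0.82,-0.76,0,0,0,0,1]
    - [-0.82,-0.76,0,0,0,0,1]

```text
clock: 0.93
tcp_pos: [386.0, 329.0, 404.7]
tool_rot: [[-0.893, 0.45, 0.0], [0.45, 0.893, -0.001], [-0.0, -0.0, -1.0]]
ft_force: [0.0, -0.9, -0.8]
opening: 1.0
finger_force: 0.0
```

Call:
apply_moves:
  plan:
    - [-0.82,-0.76,0,0,0,0,1]
    - [-0.82,-0.76,0,0,0,0,1]
    - [-0.82,-0.76,0,0,0,0,1]
    - [-0.82,-0.76,0,0,0,0,1]
    - [-0.82,-0.76,0,0,0,0,1]

```text
clock: 1.35
tcp_pos: [433.3, 204.7, 404.7]
tool_rot: [[-0.893, 0.449, 0.001], [0.449, 0.893, 0.0], [-0.001, 0.001, -1.0]]
ft_force: [-0.7, 0.3, -0.5]
opening: 0.997
finger_force: 0.0
```

Call:
apply_moves:
  plan:
    - [-0.82,-0.76,0,0,0,0.767,1]
    - [-0.82,-0.76,0,0,0,0.767,1]
    - [-0.82,-0.76,0,0,0,0.767,1]
    - [-0.82,-0.76,0,0,0,0.767,1]
    - [-0.82,-0.76,0,0,0,0.767,1]
    - [-0.82,-0.76,0,0,0,0.767,1]
    - [-0.82,-0.76,0,0,0,0.767,1]
    - [-0.82,-0.76,0,0,0,0.767,1]
    - [-0.82,-0.76,0,0,0,0.767,1]
    - [-0.82,-0.76,0,0,0,0.767,1]
    - [-0.82,-0.76,0,0,0,0.767,1]
    - [-0.82,-0.76,0,0,0,0.767,1]

```text
clock: 2.35
tcp_pos: [479.8, 82.9, 404.4]
tool_rot: [[0.089, 0.996, 0.0], [0.996, -0.089, 0.001], [0.001, -0.0, -1.0]]
ft_force: [-0.9, -0.7, 1.0]
opening: 1.003
finger_force: 0.0
```

Run:
```python
from h import *
d=grab('wrist','w0');T=d['camera_from_world'];print(-T[:3,:3].T@T[:3,3],d['K'][0,0])
s=env.read_state();print(s['clock'],s['tcp_pos'],s['tool_rot'],s['qpos'])
```

```text
[487.22228149 162.83914377 383.80431832] 277.7873933879171
2.4 [479.68557414  82.16286964 404.4387065 ] [[ 9.02204253e-02  9.95921820e-01 -5.32022980e-05]
 [ 9.95921457e-01 -9.02203464e-02  8.60696692e-04]
 [ 8.52386686e-04 -1.30637732e-04 -9.99999628e-01]] [-29.57383304  24.18827751  23.19605822 112.82243916 -13.14734883
  45.50049829  -4.10266067]
```

View pics/w0.png

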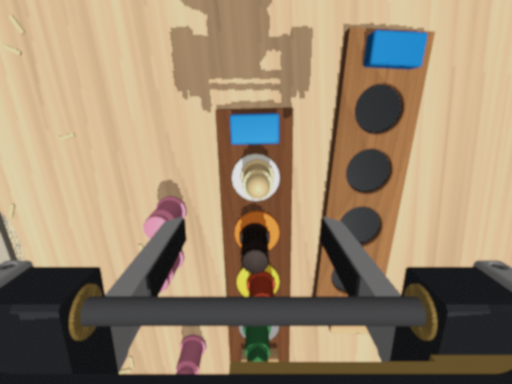

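The wrist view shows maple on white at (258,180), wenge at (256,245), and the rack recesses at (380,108), (369,170) and (358,225). The next crop overlays predicted circles as a check.

```bash
cat >> h.py <<'E'
def circ(im,d,x,y,z,r,col,s,o):
    t=np.linspace(0,2*np.pi,60); p=np.array([proj(d,(x+r*np.cos(a),y+r*np.sin(a),z)) for a in t])
    cv2.polylines(im,[np.int32((p-o+.5)*s*16)],True,col,1,cv2.LINE_AA,4)
E
python3 - <<'E'
from h import *
d=load('w0');o=np.array([210,70]);s=4
im=cv2.resize(d['img'][70:215,210:410,::-1],None,fx=s,fy=s,interpolation=cv2.INTER_CUBIC)
circ(im,d,481,76,24,32,(0,0,255),s,o)
circ(im,d,482,79,24,22,(0,255,0),s,o);circ(im,d,482,79,74,18,(255,0,0),s,o)
for x,y in((643.7,150.6),(633.2,71.3)): circ(im,d,x,y,22,31,(0,255,255),s,o)
cv2.imwrite('pics/c1.png',im)
E
```

```text
(no output)
```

View pics/c1.png

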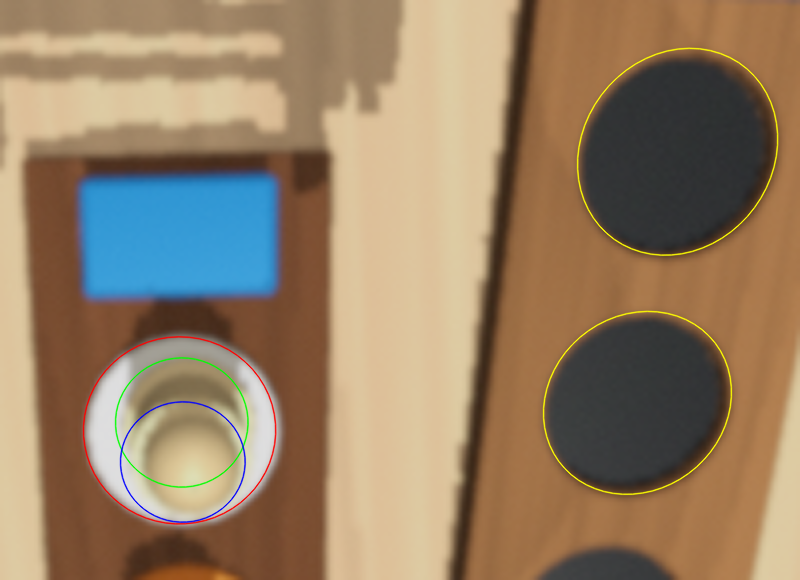

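Pads and recess rims fit within about 1 mm, and maple is at about (484, 79). Going down to grasp it.

Call:
apply_moves:
  plan:
    - [-0.023,0.038,0.2,0,0,0,1]
    - [-0.023,0.038,0.4,0,0,0,1]
    - [-0.023,0.038,0.6,0,0,0,1]
    - [-0.023,0.038,0.7,0,0,0,1]
    - [-0.023,0.038,0.7,0,0,0,1]
  grip_force: 15

```text
clock: 2.82
tcp_pos: [483.0, 77.3, 318.3]
tool_rot: [[0.094, 0.996, -0.005], [0.996, -0.094, -0.0], [-0.001, -0.005, -1.0]]
ft_force: [-0.7, 0.0, 0.2]
opening: 1.003
finger_force: 0.0
```

Call:
apply_moves:
  plan:
    - [0,0,0.15,0,0,0,1]
    - [0,0,0.3,0,0,0,1]
    - [0,0,0.45,0,0,0,1]
    - [0,0,0.6,0,0,0,1]
    - [0,0,0.7,0,0,0,1]
    - [0,0,0.7,0,0,0,1]
    - [0,0,0.7,0,0,0,1]

```text
clock: 3.4
tcp_pos: [484.2, 76.8, 237.0]
tool_rot: [[0.096, 0.995, 0.0], [0.995, -0.096, 0.001], [0.001, 0.0, -1.0]]
ft_force: [-0.2, -0.3, 0.8]
opening: 1.001
finger_force: 0.0
```

Call:
apply_moves:
  plan:
    - [0,0,0,0,0,0,0.6]
    - [0,0,0,0,0,0,0.5]
    - [0,0,0,0,0,0,0.45]
    - [0,0,0,0,0,0,0.4]
    - [0,0,0,0,0,0,0.3]
    - [0,0,0,0,0,0,0.2]
    - [0,0,0,0,0,0,0.2]
    - [0,0,0,0,0,0,0.2]
    - [0,0,0,0,0,0,0.2]
    - [0,0,0,0,0,0,0.2]

```text
clock: 4.23
tcp_pos: [483.8, 76.3, 236.6]
tool_rot: [[0.097, 0.995, 0.0], [0.995, -0.097, -0.0], [-0.0, 0.0, -1.0]]
ft_force: [0.9, 0.3, -0.4]
opening: 0.379
finger_force: 15.0
```

Call:
apply_moves:
  plan:
    - [0,0,-0.1,0,0,0,0.2]
    - [0,0,-0.3,0,0,0,0.2]
    - [0,0,-0.5,0,0,0,0.2]
    - [0,0,-0.7,0,0,0,0.2]
    - [0,0,-0.9,0,0,0,0.2]
    - [0,0,-1,0,0,0,0.2]
    - [0,0,-1,0,0,0,0.2]

```text
clock: 4.82
tcp_pos: [484.5, 76.3, 359.0]
tool_rot: [[0.097, 0.995, 0.005], [0.995, -0.097, 0.001], [0.002, 0.005, -1.0]]
ft_force: [0.4, 0.0, -0.4]
opening: 0.381
finger_force: 15.0
```

Call:
apply_moves:
  plan:
    - [0.07,0.12,0,0,0,0,0.2]
    - [0.19,0.32,0,0,0,0,0.2]
    - [0.3,0.52,0,0,0,0,0.2]
    - [0.367,0.634,0,0,0,0,0.2]
    - [0.367,0.634,0,0,0,0,0.2]

```text
clock: 5.23
tcp_pos: [565.9, 114.6, 355.1]
tool_rot: [[0.094, 0.996, 0.001], [0.996, -0.094, 0.0], [0.001, 0.001, -1.0]]
ft_force: [0.6, 0.9, -1.4]
opening: 0.383
finger_force: 15.0
```

Call:
apply_moves:
  plan:
    - [0.07,0.12,0,0,0,0,0.2]
    - [0.19,0.32,0,0,0,0,0.2]
    - [0.3,0.52,0,0,0,0,0.2]
    - [0.367,0.634,0,0,0,0,0.2]
    - [0.367,0.634,0,0,0,0,0.2]
    - [0.367,0.634,0,0,0,0,0.2]
    - [0.367,0.634,0,0,0,0,0.2]

```text
clock: 5.82
tcp_pos: [642.3, 148.2, 355.6]
tool_rot: [[0.098, 0.995, -0.003], [0.995, -0.098, -0.001], [-0.001, -0.003, -1.0]]
ft_force: [0.1, -0.8, -1.7]
opening: 0.38
finger_force: 15.0
```

Run:
```python
from h import *
d=grab('wrist','w1');s=env.read_state();print(s['clock'],s['tcp_pos'],s['opening'])
im=cv2.resize(d['img'][:,:,::-1],None,fx=1.5,fy=1.5);o=np.zeros(2)
circ(im,d,643.7,150.6,22,31,(0,255,255),1.5,o)
x,y,z=s['tcp_pos']; circ(im,d,x,y,z-212.6+8,22,(0,255,0),1.5,o)
circ(im,d,x,y,z-212.6+50,18,(255,0,0),1.5,o)
cv2.imwrite('pics/c2.png',im)
```

```text
5.8667 [642.40460314 148.20550793 356.00296533] 0.3811077737809324
```

View pics/c2.png

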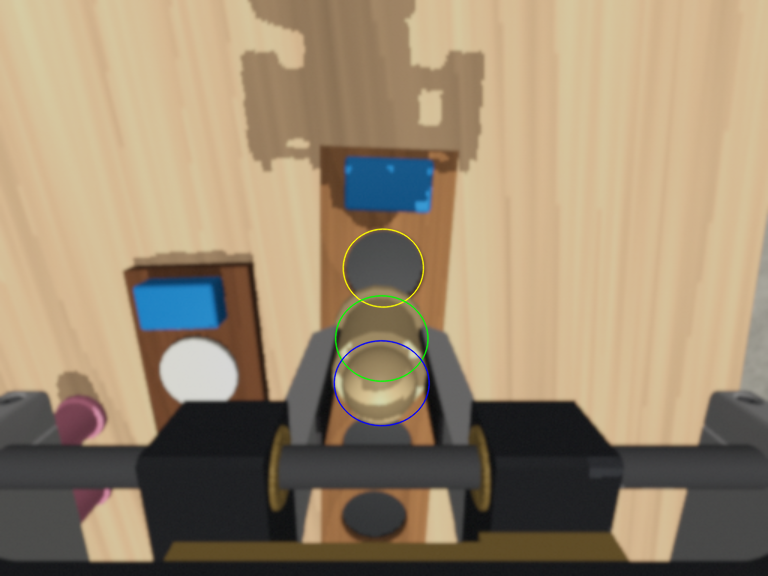

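The held maple is about 3 mm ahead of the tool in +y, so it is above recess 1. Lowering it.

Call:
apply_moves:
  plan:
    - [0,0.005,0.15,0,0,0,0.2]
    - [0,0.005,0.3,0,0,0,0.2]
    - [0,0.005,0.45,0,0,0,0.2]
    - [0,0.005,0.54,0,0,0,0.2]
    - [0,0.005,0.54,0,0,0,0.2]

```text
clock: 6.28
tcp_pos: [642.6, 148.7, 289.5]
tool_rot: [[0.097, 0.995, -0.005], [0.995, -0.097, -0.001], [-0.002, -0.005, -1.0]]
ft_force: [-0.4, 0.5, -0.5]
opening: 0.385
finger_force: 15.0
```

Call:
apply_moves:
  plan:
    - [0,0,0.1,0,0,0,0.2]
    - [0,0,0.2,0,0,0,0.2]
    - [0,0,0.3,0,0,0,0.2]
    - [0,0,0.38,0,0,0,0.2]
    - [0,0,0.44,0,0,0,0.2]
    - [0,0,0.48,0,0,0,0.2]
    - [0,0,0.51,0,0,0,0.2]
    - [0,0,0.53,0,0,0,0.2]
    - [0,0,0.53,0,0,0,0.2]
    - [0,0,0.53,0,0,0,0.2]

```text
clock: 7.12
tcp_pos: [644.5, 149.2, 228.5]
tool_rot: [[0.097, 0.995, 0.0], [0.995, -0.097, 0.0], [0.0, 0.0, -1.0]]
ft_force: [-0.4, -0.1, -0.9]
opening: 0.378
finger_force: 15.0
```

Call:
apply_moves:
  plan:
    - [0,0,0.008,0,0,0,0.2]
    - [0,0,0.015,0,0,0,0.2]
    - [0,0,0.015,0,0,0,0.2]

```text
clock: 7.37
tcp_pos: [644.5, 149.3, 226.7]
tool_rot: [[0.097, 0.995, 0.001], [0.995, -0.097, 0.0], [0.0, 0.001, -1.0]]
ft_force: [-0.2, 0.3, -0.6]
opening: 0.375
finger_force: 15.0
```

Call:
apply_moves:
  plan:
    - [0,0,0,0,0,0,0.4]
    - [0,0,0,0,0,0,0.5]
    - [0,0,0,0,0,0,0.7]
    - [0,0,0,0,0,0,0.9]
    - [0,0,0,0,0,0,1]
    - [0,0,0,0,0,0,1]
    - [0,0,0,0,0,0,1]

```text
clock: 7.95
tcp_pos: [644.3, 149.2, 226.5]
tool_rot: [[0.097, 0.995, 0.0], [0.995, -0.097, 0.0], [0.0, 0.0, -1.0]]
ft_force: [0.3, 0.4, 0.4]
opening: 0.788
finger_force: 0.0
```

Call:
apply_moves:
  plan:
    - [0,0,-0.1,0,0,0,1]
    - [0,0,-0.3,0,0,0,1]
    - [0,0,-0.6,0,0,0,1]
    - [0,0,-0.9,0,0,0,1]
    - [0,0,-1,0,0,0,1]
    - [0,0,-1,0,0,0,1]

```text
clock: 8.45
tcp_pos: [645.7, 149.1, 351.4]
tool_rot: [[0.097, 0.995, 0.008], [0.995, -0.097, 0.002], [0.003, 0.008, -1.0]]
ft_force: [0.5, -0.1, -0.6]
opening: 0.999
finger_force: 0.0
```

Run:
```python
from h import *
d=grab('wrist','w2');s=env.read_state();print(s['clock'],s['tcp_pos'])
im=cv2.resize(d['img'][:,:,::-1],None,fx=1.5,fy=1.5);o=np.zeros(2)
circ(im,d,643.7,150.6,22,31,(0,255,255),1.5,o)
circ(im,d,643.7,150.6,22,22,(0,255,0),1.5,o)
circ(im,d,643.7,150.6,64,18,(255,0,0),1.5,o)
cv2.imwrite('pics/c3.png',im)
```

```text
8.5 [644.70768157 149.18693638 348.63705126]
```

View pics/c3.png

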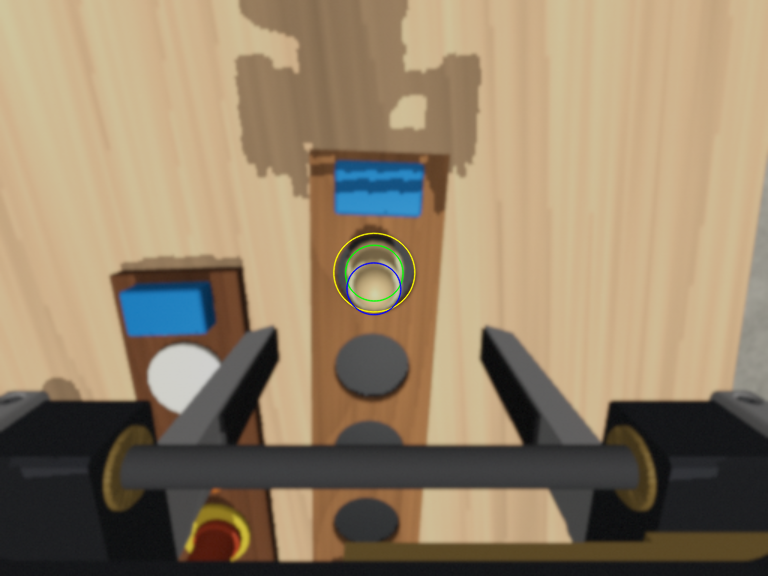

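Maple is seated upright and centred in recess 1 at about (374,275). On to wenge.

Call:
apply_moves:
  plan:
    - [-0.2,-0.2,-0.04,0,0,0,1]
    - [-0.45,-0.4,-0.04,0,0,0,1]
    - [-0.714,-0.665,-0.04,0,0,0,1]
    - [-0.714,-0.665,-0.04,0,0,0,1]
    - [-0.714,-0.665,-0.04,0,0,0,1]

```text
clock: 8.92
tcp_pos: [554.1, 69.6, 349.9]
tool_rot: [[0.1, 0.995, -0.005], [0.995, -0.1, -0.001], [-0.002, -0.005, -1.0]]
ft_force: [0.8, 0.9, 0.0]
opening: 1.0
finger_force: 0.0
```

Call:
apply_moves:
  plan:
    - [-0.2,-0.2,-0.04,0,0,0,1]
    - [-0.45,-0.4,-0.04,0,0,0,1]
    - [-0.714,-0.665,-0.04,0,0,0,1]
    - [-0.714,-0.665,-0.04,0,0,0,1]
    - [-0.714,-0.665,-0.04,0,0,0,1]
    - [-0.714,-0.665,-0.04,0,0,0,1]
    - [-0.714,-0.665,-0.04,0,0,0,1]

```text
clock: 9.5
tcp_pos: [470.6, -4.5, 355.7]
tool_rot: [[0.094, 0.996, 0.001], [0.996, -0.094, 0.0], [0.0, 0.001, -1.0]]
ft_force: [0.4, 1.0, -0.1]
opening: 0.998
finger_force: 0.0
```

```bash
cat >> h.py <<'E'
def see(f,x,y,zb,o=(170,130),s=4):
    d=grab('wrist',f);st=env.read_state();print(st['clock'],st['tcp_pos'].round(1))
    o=np.array(o);im=cv2.resize(d['img'][o[1]:o[1]+145,o[0]:o[0]+190,::-1],None,fx=s,fy=s,interpolation=cv2.INTER_CUBIC)
    circ(im,d,x,y,zb+8,22,(0,255,0),s,o);circ(im,d,x,y,zb+50,18,(255,0,0),s,o);cv2.imwrite(f'pics/{f}c.png',im)
E
python3 -c "
from h import *
see('w3',469,-5.8,24)"
```

```text
9.55 [470.4  -4.5 355.7]
```

View pics/w3c.png

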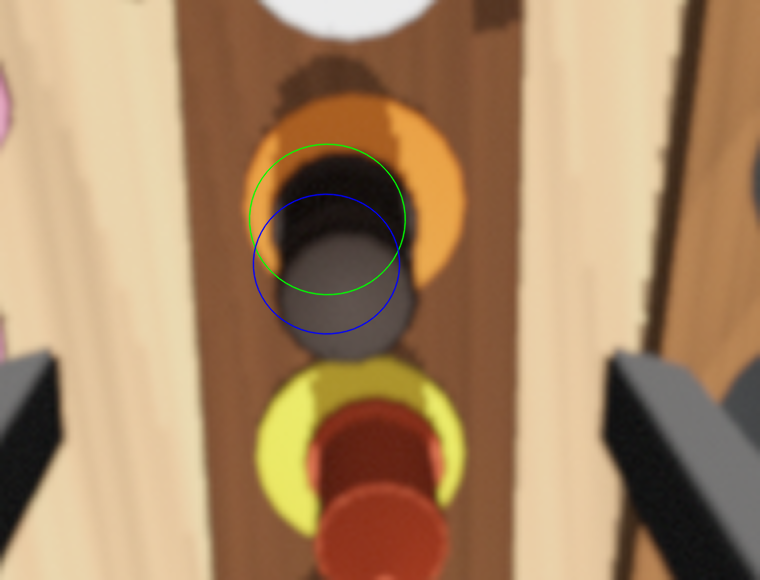

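The near-black wenge is on the orange pad, foot centre at about (345,222) in the crop, about 5 mm +x of the estimate.

Call:
apply_moves:
  plan:
    - [-0.01,0.031,0.15,0,0,0,1]
    - [-0.01,0.031,0.35,0,0,0,1]
    - [-0.01,0.031,0.55,0,0,0,1]
    - [-0.01,0.031,0.75,0,0,0,1]
    - [-0.01,0.031,0.9,0,0,0,1]
    - [-0.01,0.031,0.99,0,0,0,1]
    - [-0.01,0.031,0.99,0,0,0,1]
    - [-0.01,0.031,0.99,0,0,0,1]

```text
clock: 10.22
tcp_pos: [473.1, -6.8, 236.6]
tool_rot: [[0.095, 0.995, -0.001], [0.995, -0.095, 0.0], [0.0, -0.001, -1.0]]
ft_force: [-0.4, -0.1, 0.3]
opening: 1.001
finger_force: 0.0
```

Call:
apply_moves:
  plan:
    - [0,0,0,0,0,0,0.6]
    - [0,0,0,0,0,0,0.5]
    - [0,0,0,0,0,0,0.45]
    - [0,0,0,0,0,0,0.4]
    - [0,0,0,0,0,0,0.3]
    - [0,0,0,0,0,0,0.2]
    - [0,0,0,0,0,0,0.2]
    - [0,0,0,0,0,0,0.2]
    - [0,0,0,0,0,0,0.2]
    - [0,0,0,0,0,0,0.2]

```text
clock: 11.05
tcp_pos: [472.6, -7.5, 237.3]
tool_rot: [[0.097, 0.995, 0.0], [0.995, -0.097, -0.0], [0.0, 0.0, -1.0]]
ft_force: [0.1, -0.2, 0.1]
opening: 0.382
finger_force: 15.0
```

Call:
apply_moves:
  plan:
    - [0,0,-0.1,0,0,0,0.2]
    - [0,0,-0.3,0,0,0,0.2]
    - [0,0,-0.5,0,0,0,0.2]
    - [0,0,-0.7,0,0,0,0.2]
    - [0,0,-0.9,0,0,0,0.2]
    - [0,0,-1,0,0,0,0.2]
    - [0,0,-1,0,0,0,0.2]
    - [0,0,-1,0,0,0,0.2]

```text
clock: 11.72
tcp_pos: [472.4, -7.3, 357.4]
tool_rot: [[0.096, 0.995, 0.001], [0.995, -0.096, 0.0], [0.0, 0.001, -1.0]]
ft_force: [-0.0, 0.1, -1.4]
opening: 0.38
finger_force: 15.0
```

Call:
apply_moves:
  plan:
    - [0.07,0.12,0,0,0,0,0.2]
    - [0.19,0.32,0,0,0,0,0.2]
    - [0.31,0.52,0,0,0,0,0.2]
    - [0.387,0.635,0,0,0,0,0.2]
    - [0.387,0.635,0,0,0,0,0.2]

```text
clock: 12.13
tcp_pos: [555.1, 33.7, 355.2]
tool_rot: [[0.093, 0.996, 0.0], [0.996, -0.093, 0.001], [0.001, 0.0, -1.0]]
ft_force: [-0.2, 0.2, -0.7]
opening: 0.378
finger_force: 15.0
```

Call:
apply_moves:
  plan:
    - [0.07,0.12,0,0,0,0,0.2]
    - [0.19,0.32,0,0,0,0,0.2]
    - [0.31,0.52,0,0,0,0,0.2]
    - [0.387,0.635,0,0,0,0,0.2]
    - [0.387,0.635,0,0,0,0,0.2]
    - [0.387,0.635,0,0,0,0,0.2]
    - [0.387,0.635,0,0,0,0,0.2]

```text
clock: 12.72
tcp_pos: [631.7, 69.0, 356.0]
tool_rot: [[0.098, 0.995, -0.004], [0.995, -0.098, -0.001], [-0.001, -0.004, -1.0]]
ft_force: [-0.1, 0.4, -1.4]
opening: 0.379
finger_force: 15.0
```

Call:
apply_moves:
  plan:
    - [0,0,0.15,0,0,0,0.2]
    - [0,0,0.3,0,0,0,0.2]
    - [0,0,0.45,0,0,0,0.2]
    - [0,0,0.53,0,0,0,0.2]
    - [0,0,0.53,0,0,0,0.2]
    - [0,0,0.53,0,0,0,0.2]

```text
clock: 13.22
tcp_pos: [632.6, 69.6, 293.7]
tool_rot: [[0.098, 0.995, -0.001], [0.995, -0.098, -0.0], [-0.0, -0.001, -1.0]]
ft_force: [-1.1, 0.8, -1.1]
opening: 0.38
finger_force: 15.0
```

Call:
apply_moves:
  plan:
    - [0.008,0,0.12,0,0,0,0.2]
    - [0.008,0,0.25,0,0,0,0.2]
    - [0.008,0,0.36,0,0,0,0.2]
    - [0.008,0,0.44,0,0,0,0.2]
    - [0.008,0,0.49,0,0,0,0.2]
    - [0.008,0,0.52,0,0,0,0.2]
    - [0.008,0,0.54,0,0,0,0.2]
    - [0.008,0,0.55,0,0,0,0.2]
    - [0.008,0,0.55,0,0,0,0.2]
    - [0.008,0,0.55,0,0,0,0.2]

```text
clock: 14.05
tcp_pos: [633.5, 71.2, 228.1]
tool_rot: [[0.097, 0.995, 0.001], [0.995, -0.097, 0.0], [0.0, 0.001, -1.0]]
ft_force: [-0.3, -0.5, -0.3]
opening: 0.379
finger_force: 15.0
```

Call:
apply_moves:
  plan:
    - [0,0,0.007,0,0,0,0.2]
    - [0,0,0.007,0,0,0,0.2]
    - [0,0,0.007,0,0,0,0.4]
    - [0,0,0.007,0,0,0,0.5]
    - [0,0,0.007,0,0,0,0.7]
    - [0,0,0.007,0,0,0,0.9]
    - [0,0,0.007,0,0,0,1]
    - [0,0,0.007,0,0,0,1]
    - [0,0,0.007,0,0,0,1]

```text
clock: 14.8
tcp_pos: [633.2, 71.2, 226.8]
tool_rot: [[0.097, 0.995, -0.0], [0.995, -0.097, 0.0], [0.0, -0.0, -1.0]]
ft_force: [0.1, 0.2, 0.6]
opening: 0.789
finger_force: 0.0
```

Call:
apply_moves:
  plan:
    - [0,0,-0.1,0,0,0,1]
    - [0,0,-0.3,0,0,0,1]
    - [0,0,-0.6,0,0,0,1]
    - [0,0,-0.9,0,0,0,1]
    - [0,0,-1,0,0,0,1]
    - [0,0,-1,0,0,0,1]
    - [0,0,-1,0,0,0,1]

```text
clock: 15.38
tcp_pos: [633.1, 71.3, 347.5]
tool_rot: [[0.097, 0.995, 0.001], [0.995, -0.097, 0.001], [0.001, 0.001, -1.0]]
ft_force: [-0.2, -0.2, -0.7]
opening: 0.999
finger_force: 0.0
```

Call:
apply_moves:
  plan:
    - [-0.2,-0.18,-0.035,0,0,0,1]
    - [-0.45,-0.4,-0.035,0,0,0,1]
    - [-0.683,-0.6,-0.035,0,0,0,1]
    - [-0.683,-0.6,-0.035,0,0,0,1]
    - [-0.683,-0.6,-0.035,0,0,0,1]

```text
clock: 15.8
tcp_pos: [551.9, -5.0, 349.7]
tool_rot: [[0.1, 0.995, -0.004], [0.995, -0.1, -0.0], [-0.001, -0.004, -1.0]]
ft_force: [1.1, 0.1, -0.2]
opening: 1.0
finger_force: 0.0
```

Call:
apply_moves:
  plan:
    - [-0.2,-0.18,-0.035,0,0,0,1]
    - [-0.45,-0.4,-0.035,0,0,0,1]
    - [-0.683,-0.6,-0.035,0,0,0,1]
    - [-0.683,-0.6,-0.035,0,0,0,1]
    - [-0.683,-0.6,-0.035,0,0,0,1]
    - [-0.683,-0.6,-0.035,0,0,0,1]
    - [-0.683,-0.6,-0.035,0,0,0,1]

```text
clock: 16.38
tcp_pos: [475.5, -76.6, 354.7]
tool_rot: [[0.094, 0.996, 0.0], [0.996, -0.094, 0.0], [0.0, 0.0, -1.0]]
ft_force: [-0.2, -0.3, -0.0]
opening: 1.003
finger_force: 0.0
```

```bash
python3 -c "
from h import *
see('w4',474,-78,24)"
```

```text
16.4333 [475.4 -76.6 354.7]
```

View pics/w4c.png

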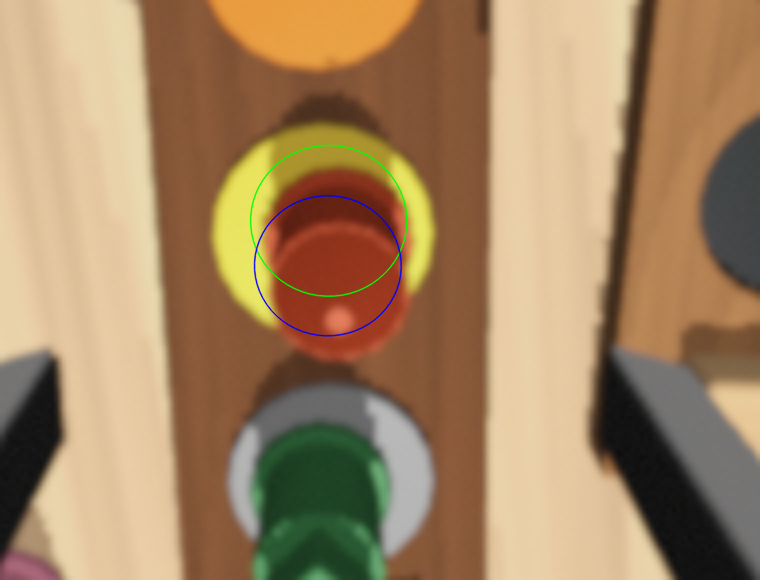

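Padauk is on the yellow pad, barrel top at about (340,290) in the crop: 3 mm +x and about 5.5 mm −y of the estimate.

Call:
apply_moves:
  plan:
    - [-0.056,0.019,0.15,0,0,0,1]
    - [-0.056,0.019,0.35,0,0,0,1]
    - [-0.056,0.019,0.55,0,0,0,1]
    - [-0.056,0.019,0.75,0,0,0,1]
    - [-0.056,0.019,0.9,0,0,0,1]
    - [-0.056,0.019,0.98,0,0,0,1]
    - [-0.056,0.019,0.98,0,0,0,1]
    - [-0.056,0.019,0.98,0,0,0,1]

```text
clock: 17.1
tcp_pos: [476.1, -84.6, 237.4]
tool_rot: [[0.096, 0.995, -0.0], [0.995, -0.096, 0.0], [0.0, -0.0, -1.0]]
ft_force: [0.5, 0.0, 0.1]
opening: 1.0
finger_force: 0.0
```

Call:
apply_moves:
  plan:
    - [0,0,0,0,0,0,0.6]
    - [0,0,0,0,0,0,0.5]
    - [0,0,0,0,0,0,0.45]
    - [0,0,0,0,0,0,0.4]
    - [0,0,0,0,0,0,0.3]
    - [0,0,0,0,0,0,0.2]
    - [0,0,0,0,0,0,0.2]
    - [0,0,0,0,0,0,0.2]
    - [0,0,0,0,0,0,0.2]
    - [0,0,0,0,0,0,0.2]

```text
clock: 17.93
tcp_pos: [475.7, -85.0, 237.6]
tool_rot: [[0.097, 0.995, 0.0], [0.995, -0.097, 0.0], [0.0, 0.0, -1.0]]
ft_force: [-0.2, -0.7, 0.2]
opening: 0.383
finger_force: 15.0
```

Call:
apply_moves:
  plan:
    - [0,0,-0.1,0,0,0,0.2]
    - [0,0,-0.3,0,0,0,0.2]
    - [0,0,-0.5,0,0,0,0.2]
    - [0,0,-0.7,0,0,0,0.2]
    - [0,0,-0.9,0,0,0,0.2]
    - [0,0,-1,0,0,0,0.2]
    - [0,0,-1,0,0,0,0.2]
    - [0,0,-1,0,0,0,0.2]

```text
clock: 18.6
tcp_pos: [475.6, -84.8, 357.7]
tool_rot: [[0.096, 0.995, 0.001], [0.995, -0.096, 0.0], [0.0, 0.001, -1.0]]
ft_force: [-0.0, 0.6, -1.3]
opening: 0.382
finger_force: 15.0
```

Call:
apply_moves:
  plan:
    - [0.07,0.11,0,0,0,0,0.2]
    - [0.19,0.3,0,0,0,0,0.2]
    - [0.3,0.47,0,0,0,0,0.2]
    - [0.377,0.577,0,0,0,0,0.2]
    - [0.377,0.577,0,0,0,0,0.2]

```text
clock: 19.02
tcp_pos: [551.2, -44.1, 355.6]
tool_rot: [[0.093, 0.996, -0.0], [0.996, -0.093, 0.001], [0.001, -0.0, -1.0]]
ft_force: [0.7, 0.0, -1.5]
opening: 0.381
finger_force: 15.0
```

Call:
apply_moves:
  plan:
    - [0.07,0.11,0,0,0,0,0.2]
    - [0.19,0.3,0,0,0,0,0.2]
    - [0.3,0.47,0,0,0,0,0.2]
    - [0.377,0.577,0,0,0,0,0.2]
    - [0.377,0.577,0,0,0,0,0.2]
    - [0.377,0.577,0,0,0,0,0.2]
    - [0.377,0.577,0,0,0,0,0.2]

```text
clock: 19.6
tcp_pos: [620.8, -9.5, 356.5]
tool_rot: [[0.098, 0.995, -0.003], [0.995, -0.098, -0.001], [-0.001, -0.003, -1.0]]
ft_force: [-1.0, -0.6, -0.7]
opening: 0.377
finger_force: 15.0
```

Call:
apply_moves:
  plan:
    - [0,0,0.15,0,0,0,0.2]
    - [0,0,0.3,0,0,0,0.2]
    - [0,0,0.45,0,0,0,0.2]
    - [0,0,0.53,0,0,0,0.2]
    - [0,0,0.53,0,0,0,0.2]
    - [0,0,0.53,0,0,0,0.2]

```text
clock: 20.1
tcp_pos: [621.7, -9.0, 294.0]
tool_rot: [[0.098, 0.995, -0.001], [0.995, -0.098, -0.0], [-0.0, -0.001, -1.0]]
ft_force: [0.1, -0.4, -0.5]
opening: 0.381
finger_force: 15.0
```

Call:
apply_moves:
  plan:
    - [0,0,0.12,0,0,0,0.2]
    - [0,0,0.25,0,0,0,0.2]
    - [0,0,0.36,0,0,0,0.2]
    - [0,0,0.44,0,0,0,0.2]
    - [0,0,0.49,0,0,0,0.2]
    - [0,0,0.52,0,0,0,0.2]
    - [0,0,0.54,0,0,0,0.2]
    - [0,0,0.55,0,0,0,0.2]
    - [0,0,0.55,0,0,0,0.2]
    - [0,0,0.55,0,0,0,0.2]

```text
clock: 20.93
tcp_pos: [622.5, -8.3, 228.5]
tool_rot: [[0.097, 0.995, 0.001], [0.995, -0.097, -0.0], [0.0, 0.001, -1.0]]
ft_force: [-1.0, -0.0, -0.0]
opening: 0.377
finger_force: 15.0
```

Call:
apply_moves:
  plan:
    - [0,0,0.007,0,0,0,0.2]
    - [0,0,0.007,0,0,0,0.2]
    - [0,0,0.007,0,0,0,0.4]
    - [0,0,0.007,0,0,0,0.5]
    - [0,0,0.007,0,0,0,0.7]
    - [0,0,0.007,0,0,0,0.9]
    - [0,0,0.007,0,0,0,1]
    - [0,0,0.007,0,0,0,1]
    - [0,0,0.007,0,0,0,1]

```text
clock: 21.68
tcp_pos: [622.3, -8.3, 227.2]
tool_rot: [[0.097, 0.995, -0.0], [0.995, -0.097, 0.0], [0.0, -0.0, -1.0]]
ft_force: [1.2, -0.9, 0.7]
opening: 0.789
finger_force: 0.0
```

Call:
apply_moves:
  plan:
    - [0,0,-0.1,0,0,0,1]
    - [0,0,-0.3,0,0,0,1]
    - [0,0,-0.6,0,0,0,1]
    - [0,0,-0.9,0,0,0,1]
    - [0,0,-1,0,0,0,1]
    - [0,0,-1,0,0,0,1]
    - [0,0,-1,0,0,0,1]

```text
clock: 22.27
tcp_pos: [622.1, -8.1, 347.9]
tool_rot: [[0.096, 0.995, 0.001], [0.995, -0.096, 0.0], [0.001, 0.001, -1.0]]
ft_force: [-0.4, -0.6, -0.5]
opening: 0.996
finger_force: 0.0
```

Call:
apply_moves:
  plan:
    - [-0.2,-0.18,-0.035,0,0,0,1]
    - [-0.45,-0.4,-0.035,0,0,0,1]
    - [-0.703,-0.602,-0.035,0,0,0,1]
    - [-0.703,-0.602,-0.035,0,0,0,1]
    - [-0.703,-0.602,-0.035,0,0,0,1]

```text
clock: 22.68
tcp_pos: [540.2, -87.1, 350.1]
tool_rot: [[0.101, 0.995, -0.004], [0.995, -0.101, 0.0], [-0.0, -0.004, -1.0]]
ft_force: [0.5, 0.2, -0.5]
opening: 1.001
finger_force: 0.0
```

Call:
apply_moves:
  plan:
    - [-0.2,-0.18,-0.035,0,0,0,1]
    - [-0.45,-0.4,-0.035,0,0,0,1]
    - [-0.703,-0.602,-0.035,0,0,0,1]
    - [-0.703,-0.602,-0.035,0,0,0,1]
    - [-0.703,-0.602,-0.035,0,0,0,1]
    - [-0.703,-0.602,-0.035,0,0,0,1]
    - [-0.703,-0.602,-0.035,0,0,0,1]

```text
clock: 23.27
tcp_pos: [463.6, -160.7, 355.0]
tool_rot: [[0.094, 0.996, -0.0], [0.996, -0.094, 0.001], [0.001, -0.0, -1.0]]
ft_force: [1.1, -0.2, -0.3]
opening: 1.0
finger_force: 0.0
```

```bash
python3 -c "
from h import *
see('w5',462,-162,24)"
```

```text
23.3167 [ 463.5 -160.7  355. ]
```

View pics/w5c.png

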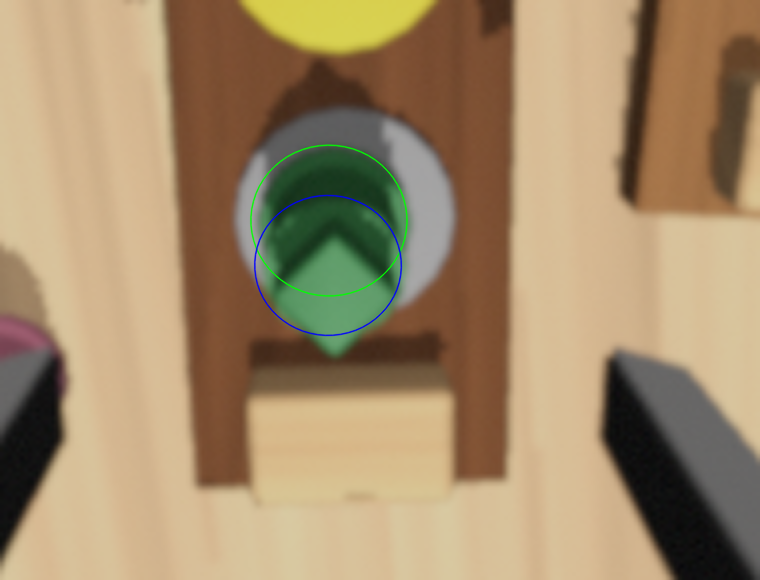

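Green is on the grey pad; its foot matches the predicted circle, centre at about (333,222) in the crop.

Call:
apply_moves:
  plan:
    - [-0.005,0,0.15,0,0,0,1]
    - [-0.005,0,0.35,0,0,0,1]
    - [-0.005,0,0.55,0,0,0,1]
    - [-0.005,0,0.75,0,0,0,1]
    - [-0.005,0,0.9,0,0,0,1]
    - [-0.005,0,0.98,0,0,0,1]
    - [-0.005,0,0.98,0,0,0,1]
    - [-0.005,0,0.98,0,0,0,1]

```text
clock: 23.98
tcp_pos: [462.6, -162.4, 237.8]
tool_rot: [[0.096, 0.995, -0.0], [0.995, -0.096, 0.0], [0.0, -0.0, -1.0]]
ft_force: [0.4, -0.2, 1.0]
opening: 1.0
finger_force: 0.0
```

Call:
apply_moves:
  plan:
    - [0,0,0,0,0,0,0.6]
    - [0,0,0,0,0,0,0.5]
    - [0,0,0,0,0,0,0.45]
    - [0,0,0,0,0,0,0.4]
    - [0,0,0,0,0,0,0.3]
    - [0,0,0,0,0,0,0.2]
    - [0,0,0,0,0,0,0.2]
    - [0,0,0,0,0,0,0.2]
    - [0,0,0,0,0,0,0.2]
    - [0,0,0,0,0,0,0.2]

```text
clock: 24.82
tcp_pos: [462.2, -162.9, 238.0]
tool_rot: [[0.097, 0.995, 0.0], [0.995, -0.097, -0.0], [0.0, 0.0, -1.0]]
ft_force: [-1.0, -0.4, 0.1]
opening: 0.383
finger_force: 15.0
```

Call:
apply_moves:
  plan:
    - [0,0,-0.1,0,0,0,0.2]
    - [0,0,-0.3,0,0,0,0.2]
    - [0,0,-0.5,0,0,0,0.2]
    - [0,0,-0.7,0,0,0,0.2]
    - [0,0,-0.9,0,0,0,0.2]
    - [0,0,-1,0,0,0,0.2]
    - [0,0,-1,0,0,0,0.2]
    - [0,0,-1,0,0,0,0.2]

```text
clock: 25.48
tcp_pos: [462.1, -162.7, 358.1]
tool_rot: [[0.096, 0.995, 0.001], [0.995, -0.096, 0.0], [0.0, 0.001, -1.0]]
ft_force: [-0.6, 0.9, -0.9]
opening: 0.38
finger_force: 15.0
```

Call:
apply_moves:
  plan:
    - [0.07,0.11,0,0,0,0,0.2]
    - [0.19,0.3,0,0,0,0,0.2]
    - [0.3,0.48,0,0,0,0,0.2]
    - [0.371,0.589,0,0,0,0,0.2]
    - [0.371,0.589,0,0,0,0,0.2]

```text
clock: 25.9
tcp_pos: [539.1, -122.8, 356.0]
tool_rot: [[0.092, 0.996, -0.001], [0.996, -0.092, 0.001], [0.001, -0.001, -1.0]]
ft_force: [0.7, -0.1, -1.2]
opening: 0.383
finger_force: 15.0
```

Call:
apply_moves:
  plan:
    - [0.07,0.11,0,0,0,0,0.2]
    - [0.19,0.3,0,0,0,0,0.2]
    - [0.3,0.48,0,0,0,0,0.2]
    - [0.371,0.589,0,0,0,0,0.2]
    - [0.371,0.589,0,0,0,0,0.2]
    - [0.371,0.589,0,0,0,0,0.2]
    - [0.371,0.589,0,0,0,0,0.2]

```text
clock: 26.48
tcp_pos: [609.7, -89.2, 357.0]
tool_rot: [[0.098, 0.995, -0.003], [0.995, -0.098, -0.001], [-0.001, -0.003, -1.0]]
ft_force: [-0.1, -0.8, -0.6]
opening: 0.381
finger_force: 15.0
```

Call:
apply_moves:
  plan:
    - [0,0,0.15,0,0,0,0.2]
    - [0,0,0.3,0,0,0,0.2]
    - [0,0,0.45,0,0,0,0.2]
    - [0,0,0.53,0,0,0,0.2]
    - [0,0,0.53,0,0,0,0.2]
    - [0,0,0.53,0,0,0,0.2]

```text
clock: 26.98
tcp_pos: [610.8, -88.7, 294.4]
tool_rot: [[0.098, 0.995, -0.001], [0.995, -0.098, -0.0], [-0.0, -0.001, -1.0]]
ft_force: [0.4, 0.5, 0.1]
opening: 0.379
finger_force: 15.0
```

Call:
apply_moves:
  plan:
    - [0,0,0.12,0,0,0,0.2]
    - [0,0,0.25,0,0,0,0.2]
    - [0,0,0.36,0,0,0,0.2]
    - [0,0,0.44,0,0,0,0.2]
    - [0,0,0.49,0,0,0,0.2]
    - [0,0,0.52,0,0,0,0.2]
    - [0,0,0.54,0,0,0,0.2]
    - [0,0,0.55,0,0,0,0.2]
    - [0,0,0.55,0,0,0,0.2]
    - [0,0,0.55,0,0,0,0.2]

```text
clock: 27.82
tcp_pos: [611.6, -87.9, 228.8]
tool_rot: [[0.097, 0.995, 0.001], [0.995, -0.097, -0.0], [-0.0, 0.001, -1.0]]
ft_force: [0.0, 0.3, -0.0]
opening: 0.384
finger_force: 15.0
```

Call:
apply_moves:
  plan:
    - [0,0,0.007,0,0,0,0.2]
    - [0,0,0.007,0,0,0,0.2]
    - [0,0,0.007,0,0,0,0.4]
    - [0,0,0.007,0,0,0,0.5]
    - [0,0,0.007,0,0,0,0.7]
    - [0,0,0.007,0,0,0,0.9]
    - [0,0,0.007,0,0,0,1]
    - [0,0,0.007,0,0,0,1]
    - [0,0,0.007,0,0,0,1]

```text
clock: 28.57
tcp_pos: [611.4, -87.9, 227.5]
tool_rot: [[0.097, 0.995, -0.0], [0.995, -0.097, 0.0], [0.0, -0.0, -1.0]]
ft_force: [0.9, 0.2, -0.8]
opening: 0.788
finger_force: 0.0
```

Call:
apply_moves:
  plan:
    - [0,0,-0.1,0,0,0,1]
    - [0,0,-0.3,0,0,0,1]
    - [0,0,-0.6,0,0,0,1]
    - [0,0,-0.9,0,0,0,1]
    - [0,0,-1,0,0,0,1]
    - [0,0,-1,0,0,0,1]
    - [0,0,-1,0,0,0,1]

```text
clock: 29.15
tcp_pos: [611.3, -87.7, 348.3]
tool_rot: [[0.096, 0.995, 0.001], [0.995, -0.096, 0.0], [0.0, 0.001, -1.0]]
ft_force: [-1.0, -0.9, 0.2]
opening: 1.001
finger_force: 0.0
```

Call:
apply_moves:
  plan:
    - [-0.3,-0.3,-0.2,0,0,0,1]
    - [-0.6,-0.6,-0.2,0,0,0,1]
    - [-1,-1,-0.2,0,0,0,1]
    - [-1,-1,-0.2,0,0,0,1]
    - [-1,-1,-0.2,0,0,0,1]
    - [-1,-1,-0.2,0,0,0,1]

```text
clock: 29.65
tcp_pos: [477.4, -197.8, 370.4]
tool_rot: [[0.103, 0.995, -0.004], [0.995, -0.103, 0.001], [0.0, -0.004, -1.0]]
ft_force: [0.5, 0.3, -0.6]
opening: 0.995
finger_force: 0.0
```

Call:
apply_moves:
  plan:
    - [-0.3,-0.3,0,0,0,0,1]
    - [-0.6,-0.6,0,0,0,0,1]
    - [-1,-0.7,0,0,0,0,1]
    - [-1,-0.7,0,0,0,0,1]
    - [-1,-0.7,0,0,0,0,1]
    - [-1,-0.7,0,0,0,0,1]
    - [-1,-0.7,0,0,0,0,1]

```text
clock: 30.23
tcp_pos: [386.6, -305.6, 370.6]
tool_rot: [[0.094, 0.996, -0.001], [0.996, -0.094, 0.002], [0.002, -0.001, -1.0]]
ft_force: [-0.2, -0.1, -0.6]
opening: 1.0
finger_force: 0.0
```

Run:
```python
from h import *
s=env.read_state();print(s['clock'],s['tcp_pos'])
ims=[]
for n,o in(('top',(185,115)),('scene',(165,170))):
    d=grab(n,n+'9');k=4.5;o=np.array(o)
    im=cv2.resize(d['img'][o[1]:o[1]+65 if n=='top' else o[1]+100,o[0]:o[0]+145,::-1],None,fx=k,fy=k,interpolation=cv2.INTER_CUBIC)
    if n=='scene': im=im[:300]
    for x,y in((643.7,150.6),(633.2,71.3),(622,-7.5),(611.4,-87.2)):
        circ(im,d,x,y,22,31,(0,255,255),k,o);circ(im,d,x,y,64,18,(255,0,0),k,o)
    ims.append(im)
cv2.imwrite('pics/fin.png',np.vstack(ims))
```

```text
30.2333 [ 386.63282903 -305.59823004  370.55698837]
```

View pics/fin.png

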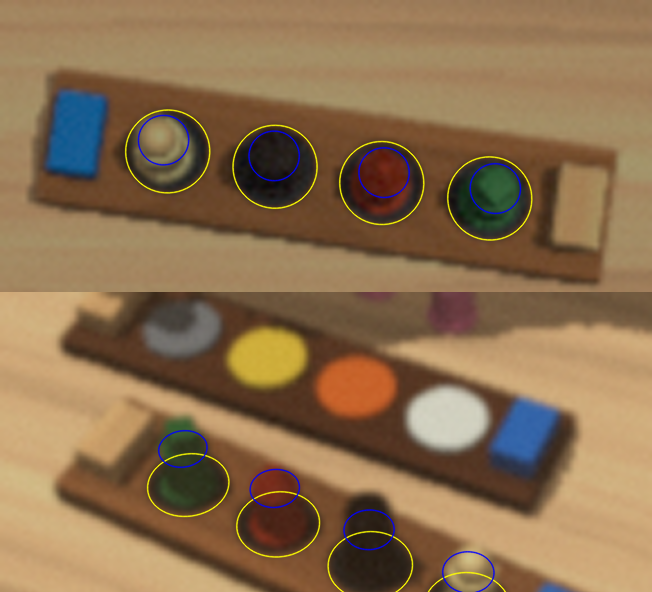

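All four finials stand upright and centred in their recesses, in the order maple, wenge, padauk, green from the blue block. The arm is clear of everything, so I'm handing in.

```bash
python3 -c "
from station import env
print(env.finish_job())"
```

```text
the job is handed in; nothing more can be done
None
```

I moved all four finials into the rack and handed the job in at about 30 s; in the last pictures they stand upright and centred, in the order maple, wenge, padauk, green from the blue block, but the hand-in returned no verdict.

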